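# Plunger off the turntable and into the rack

## Task

Lift the one plunger with its link off the free-spinning turntable, without whirling the platter or toppling what else stands there, and let it lean in the sloping rest, foot against the stop and link up, and let go. Then take it again lower down, by its steel body, and lay it across both rails in the free lane of the notched rack, its link pointing the same way as on the two plungers already there. Leave the other things as they are.

Things in the scene. Friction and masses are not known exactly. Their poses are not given: they have to be found in the camera images.
- plunger: The plunger to move, the only rod standing on the turntable: steel cylinder 18 mm in diameter, 85 mm long, topped by a thinner black round link 12 mm in diameter, 50 mm long; 135 mm in all, about 0.12 kg, centre of mass 46 mm from the foot. Starts standing on its foot, link up. Origin: centre of the foot; +z along its axis from foot to link. It is round: turn about its axis means nothing.
- plunger_mid (a point): Point on the plunger's axis at the middle of its steel cylinder, 42.5 mm from the foot.
- plunger_tip (a point): Free end of the plunger's link, 135 mm from the foot.
- turntable: Foot of the turntable, fixed. Origin: on the bench under the turntable's axis. It carries a round flat platter 210 mm in diameter, without a rim, whose upper face is 40 mm above the bench. Five things stand on the platter, each about 60 mm from its axis and about 70 mm from its neighbours.
- platter (a joint): Turn of the platter about its upright axis in rad, counter-clockwise from above; the bearing is almost without friction.
- rest: Sloping wooden rest, fixed: base board 150 x 62 x 10 mm, two V-notched supports (8 mm thick, 34 mm wide), a 30 mm wide foot stop. Origin: centre of its underside, z up. A seated plunger leans at 45 degrees, its axis in the rest's own x-z plane, link end towards +x and up, foot against the stop at x -45, y 0, z 42 mm.
- rest_mid (a point): Where plunger_mid of a seated plunger lies: x -15, y 0, z 72 mm in the rest's frame. Along the plunger from its foot the supports are at 12.5-20.5 and 64.5-72.5 mm; between them both sides of the steel body are free for fingers to 35 mm below its axis (square to it); all the link is free.
- rack: Notched wooden rack, fixed: base board 160 x 200 x 10 mm, two 8 mm thick rails along its own y at x -26 and +26 mm, with V notches (28 mm wide, tops 45 mm above the bench) at y -60, 0, +60 mm: three lanes along x, free between the rails down to the board. Origin: centre of underside, z up. Plungers lie level along x, links to +x, axis 44 mm above the bench.
- slip: Blank white paper slip, 36 x 34 mm, stuck on the rack's base board in the middle of the free lane, between the rails; axes as the rack's. Origin: on the board (10 mm above the bench), straight under where plunger_mid must come to lie 34 mm higher.
- spare_a: Plunger of the same shape already lying in one lane of the rack; origin at its foot, +z towards its link. Leave it.
- spare_b: The other plunger already lying in the rack, like spare_a. Leave it.
- cleaner: Upright round white plastic bottle, 32 mm in diameter, 120 mm high, standing on the turntable; origin: centre of its underside.
- coil: Copper coil on a bobbin, 38 mm in diameter, 58 mm high, standing on the turntable; origin: centre of its underside.
- bracket: Brass angle bracket, 34 x 30 mm foot and a 48 mm high upright leaf, on the turntable; origin: centre of its underside.
- cover: Green glass bulb cover, dome 32 mm in diameter and 33 mm high, on the turntable; origin: centre of its underside.
- vise: Cast-iron bench vise with a steel link in its jaws, fixed, about 150 x 110 mm and 112 mm high; origin: centre of its underside. An obstacle only.
- bat: Black plastic flipper bat lying on the bench, 76 mm long, 24 mm wide, 48 mm high with its steel shaft; origin under the shaft. Bystander.
- tin_tip: Tin plunger tip, 22 mm in diameter, 32 mm high, standing on the bench. Bystander.
- driver: Screwdriver, 180 mm long, lying on the bench. Bystander.
- spare_a_mid (a point): Middle of spare_a's steel cylinder, on its axis.
- spare_b_mid (a point): Middle of spare_b's steel cylinder, on its axis.
Not all that is in view belongs to the job. Leave any yellow look-alike of the plunger alone.

How it is judged:
On the way, in this order (a step that is already met when the one before it is completed fails the run):
1. the plunger is lifted clear of the turntable (contact force between plunger and turntable below 0.05 N and z of plunger in the frame of turntable above 0.07 m), for 0.1 s.
2. the plunger leans in the sloping rest, let go (contact force between the fingers and plunger below 0.1 N and contact force between plunger and rest above 0.2 N and angle between plunger's own z axis and vertical between 0.63 and 0.94 rad and distance between plunger_mid and rest_mid below 0.014 m and x of plunger_tip in the frame of rest above 0.02 m and linear speed of plunger below 0.02 m/s), for 0.3 s.
3. the plunger has been taken again and is clear of the rest (contact force between plunger and rest below 0.05 N and contact force between the fingers and plunger above 1 N and distance between plunger_mid and rest_mid above 0.05 m), for 0.1 s.
4. the plunger lies in the free lane, let go (x of plunger_mid in the frame of slip between -0.012 and 0.012 m and y of plunger_mid in the frame of slip between -0.007 and 0.007 m and z of plunger_mid in the frame of slip between 0.026 and 0.041 m and x of plunger_tip in the frame of slip above 0.06 m and angle between the z axis of plunger and the x axis of rack, either way round below 0.12 rad and contact force between plunger and rack above 0.2 N and linear speed of plunger below 0.02 m/s and contact force between the fingers and plunger below 0.1 N), for 0.2 s.
At the end, for the whole second after the job is handed in: Plunger let go, still, in the free lane: steel middle within 12 mm along, 7 mm across, axis within 0.12 rad, link the same way as the others. Turntable things upright and within 100 mm of its axis, platter under 0.3 rad/s; other plungers within 12 mm, bench things within 20 mm of their start (all of step 4 and horizontal distance between each of cleaner, coil, bracket, cover and turntable below 0.1 m and angle between each of cleaner, coil, bracket, cover's own z axis and vertical below 0.2 rad and velocity of joint platter between -0.3 and 0.3 rad/s and distance of each of spare_a_mid, spare_b_mid from where it was at the start of the episode below 0.012 m and distance of each of bat, tin_tip, driver from where it was at the start of the episode below 0.02 m); the robot touches nothing.
It fails at once if something else on the turntable is toppled or falls off (angle between any of cleaner, coil, bracket, cover's own z axis and vertical above 0.6 rad or horizontal distance between any of cleaner, coil, bracket, cover and turntable above 0.115 m).
It fails at once if the platter is whirled (over 2 rad/s) (velocity of joint platter above 2 rad/s or velocity of joint platter below -2 rad/s).
It fails at once if another plunger or a bench thing is pushed away by more than 30 mm (distance of any of spare_a, spare_b, bat, tin_tip, driver from where it was at the start of the episode above 0.03 m).
It also fails if it takes over 59 s, if anything falls off the work surface, if the arm or the gripper's body presses on something with over 40 N, if the wrist force passes 120 N, or if a joint passes its speed limit or range.

## Robot

A 6-joint arm with a two-finger parallel gripper is mounted at the origin on the work surface. World frame = base frame: x ahead of the robot, y to its left, z up, the work surface at z = 0. Lengths are in m, angles in rad, forces in N, time in s.
With the tool pointing down it reaches from about 0.375 to 0.9 m from the base axis. Payload 3.1 kg.
Tool frame: the origin (TCP) lies between the finger pads; the fingertips stand 25 mm ahead of it and the grasp point (between the pads) lies 6 mm ahead of it; x points along the fingers, y is the direction in which the jaws open and shut, and the axes are right-handed (so a half turn about x gives the same grasp; the last joint's range is limited). The gripper opens to 85 mm and grips with 20 to 120 N. Pads are 22 mm wide; open, the fingers measure 114 mm over their backs; the gripper's body (76 mm by 85 mm) begins 54 mm behind the grasp point. The pads swing forward as they close: fully open they stand 13 mm farther back than shut.
Start: joints at [1.123, 0.527, 1.433, -0, 1.181, -0.178], TCP at [0.166, 0.603, 0.256] pointing down, gripper open.
Joint ranges: [-3.08, 3.08], [-0.75, 2.2], [0.22, 2.44], [-1.43, 4.57], [0, 2.65], [-2.85, 2.85]. Speed limits (rad/s): [2.79, 2.79, 3.14, 3.14, 3.14, 3.14].

## Interface

Orientations are given as a unit quaternion [x, y, z, w].
In Python, from station import manip, viewer, workorder gives the robot as it stands.
- The arm moves only by the shell command python3 -m crank 'ROWS' [FORCE]. ROWS is JSON, one flat list of numbers, 5 for each row, row after row: the opening, from 0 (shut) to 1 (fully open), then the shift along the world's x, y, z in mm, then the turn about the world's z in rad. A call has 1 to 10 rows; each row is the pose to reach, as a shift and turn from the pose commanded when the call began; what a row does not reach only later rows make up. A row lasts 1/8 s, in which the tool goes at most 62.5 mm and 10.7 degrees, less where a joint would pass 70% of its speed; a pose out of reach is approached as far as the arm can. A call with a gripper value outside its range is refused whole. The fingers move at their own pace and stop on an object; FORCE is the grip in N (left out, the last holds). Time passes only in rows, so rows that repeat a pose let the fingers close. It gives the time, the measured TCP pose, the force and the opening at its end, in the units of the state.
- manip.sense(): the state, without advancing time (a new reading comes with each control period).
- viewer.snapshot(name): name is "scene" or "top"; returns a dict with "img" (384x512x3 uint8, red, green, blue), "range_z" (384x512 float32, m along the optical axis (not along the pixel's ray), 0 where there is no reading), "fx", "fy", "cx", "cy" (pixels), "k1" (the pictures are not rectified: a ray, as slopes to the right and down, at radius r is drawn at 1 + k1 r^2 times it, then the intrinsics apply), "origin" and "attitude" of the camera in the world. Camera axes: x right, y down, z forward; pixel columns grow to the right and rows downward; lengths in m; the calibration is good to about 2 mm. A picture is of the moment at which its call begins.
- workorder.sign_off(): hands the job in, once; it reports no verdict.
The state is a dict: "t": time; "q": joint angles; "qd": joint speeds; "tau": joint torques, N m; "tcp_pos": TCP position; "tool_rot": TCP orientation; "force": force on the tool from outside, world axes, zero at the start; "ft_torque": the same for the moment, N m; "finger_gap": opening from 0.0 (shut) to 1.0 (fully open).
Only numpy, scipy, OpenCV 4.12 (cv2) and the standard library are available. Lean on these libraries where they do the work, as an engineer would, in place of code of your own. Each camera call takes 0.05 s, during which the arm holds its last target.

## Working session

There is one attempt and no reset: what is moved stays moved. The work goes in short steps, Python scripts to look and compute and a shell command to move; the robot and the scene stay as the last step left them, time stands still between calls to the robot, and variables do not carry over. Pictures are saved under pics/ and viewed, and the job is handed in when it is done.

```bash
ls; mkdir -p pics
cat > h.py <<'E'
import numpy as np, cv2
from scipy.spatial.transform import Rotation as R
from station import manip, viewer, workorder
def att(s):
    a=np.array(s["attitude"]); 
    return a if a.shape==(3,3) else R.from_quat(a).as_matrix()
def ray(s,u,v):
    xd=(u-s["cx"])/s["fx"]; yd=(v-s["cy"])/s["fy"]; x,y=xd,yd
    for _ in range(20):
        k=1+s["k1"]*(x*x+y*y); x,y=xd/k,yd/k
    return np.array(s["origin"]), att(s)@np.array([x,y,1.])
def onz(s,u,v,z):
    o,d=ray(s,u,v); return o+d*(z-o[2])/d[2]
def pt(s,u,v):
    o,d=ray(s,u,v); return o+d*s["range_z"][int(round(v)),int(round(u))]
def proj(s,P):
    c=att(s).T@(np.array(P)-np.array(s["origin"])); x,y=c[:2]/c[2]; k=1+s["k1"]*(x*x+y*y)
    return np.array([s["cx"]+s["fx"]*x*k, s["cy"]+s["fy"]*y*k])
def save(im,n): cv2.imwrite("pics/"+n,cv2.cvtColor(im,cv2.COLOR_RGB2BGR))
E
python3 - <<'E'
from h import *
for n in("scene","top"):
    s=viewer.snapshot(n); save(s["img"],n+"0.png"); np.save(n+"0.npy",s,allow_pickle=True)
    print(n,{k:s[k] for k in s if k not in("img","range_z")})
print(manip.sense())
E
```

```text
pics
scene {'fx': 479.1390861771728, 'fy': 479.1390861771728, 'cx': 257.9507111322045, 'cy': 188.7623392485711, 'k1': -0.03304286447613735, 'origin': array([ 1.45371679, -0.66773446,  0.83368426]), 'attitude': array([ 0.76688909,  0.42549012, -0.22364795, -0.42523038])}
top {'fx': 360.84896767082523, 'fy': 360.84896767082523, 'cx': 256.42221928830827, 'cy': 184.323253910905, 'k1': -0.04777760534104014, 'origin': array([ 0.44884147, -0.0447591 ,  1.28828994]), 'attitude': array([-0.69961609,  0.71279239, -0.03052603,  0.03914712])}
{'t': 0.1, 'q': array([ 1.12351949e+00,  5.28358481e-01,  1.43379001e+00,  1.94011407e-05,
        1.18139532e+00, -1.78490914e-01]), 'qd': array([ 0.00102735, -0.0019673 , -0.00406638,  0.0006645 ,  0.00244456,
       -0.00107502]), 'tau': array([-4.50025445e-04, -4.43302274e+01, -1.78585106e+01, -2.34691161e-04,
        3.86982385e-03,  7.97162528e-06]), 'tcp_pos': array([0.16567321, 0.60201939, 0.25543543]), 'tool_rot': array([ 0.09409252,  0.70094838, -0.0954013 ,  0.70051164]), 'force': array([-1.28765876,  0.02561167,  0.70829363]), 'ft_torque': array([ 0.05229084, -0.01397211, -0.04355734]), 'finger_gap': 1.0015854500498718}
```

View pics/scene0.png

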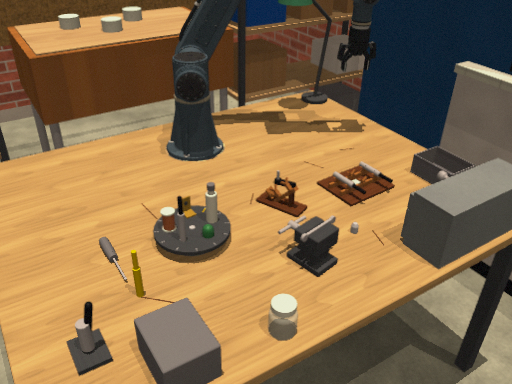

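View pics/top0.png

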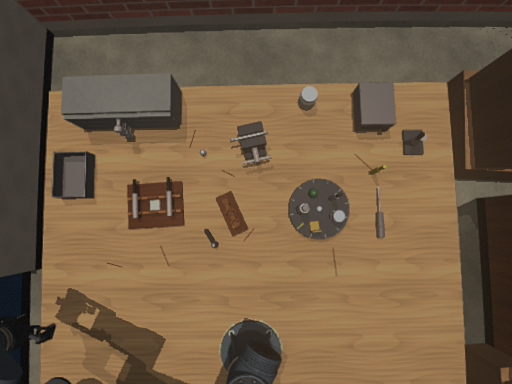

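Run:
```python
from h import *
s=np.load("scene0.npy",allow_pickle=True).item();t=np.load("top0.npy",allow_pickle=True).item()
c=cv2.resize(s["img"][170:260,140:240],None,fx=6,fy=6,interpolation=cv2.INTER_CUBIC);save(c,"c1.png")
c=cv2.resize(t["img"][170:250,275:365],None,fx=6.6,fy=6.6,interpolation=cv2.INTER_CUBIC);save(c,"c2.png")
c=cv2.resize(s["img"][160:220,245:405],None,fx=5,fy=5,interpolation=cv2.INTER_CUBIC);save(c,"c3.png")
c=cv2.resize(t["img"][170:250,120:260],None,fx=5.7,fy=5.7,interpolation=cv2.INTER_CUBIC);save(c,"c4.png")
for n,z in [((339,215),.16),((304,209),.098)]: print(onz(t,*n,z),pt(t,*n))
```

```text
[ 0.45955774 -0.28751952  0.16      ] [ 0.46014914 -0.30091665  0.09773351]
[ 0.48208811 -0.18635942  0.098     ] [ 0.48035542 -0.17897974  0.16003352]
```

View pics/c1.png

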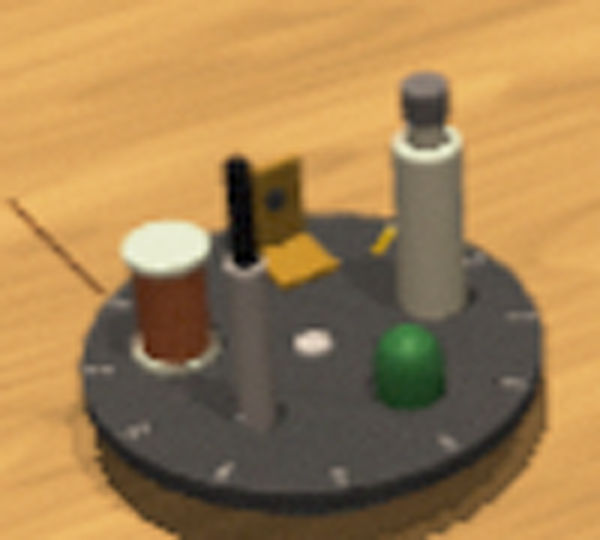

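View pics/c2.png

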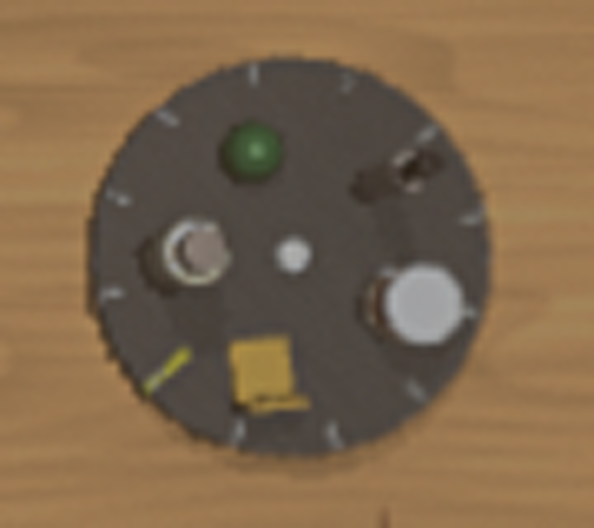

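View pics/c3.png

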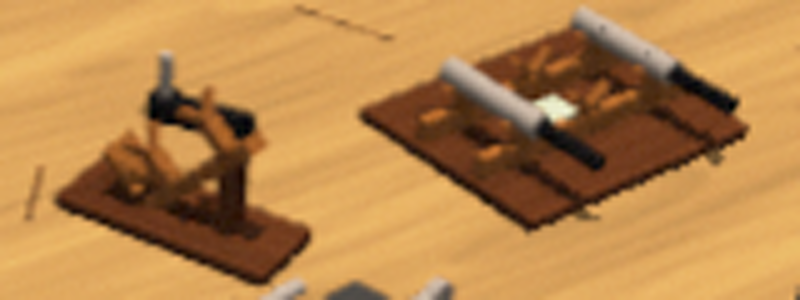

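View pics/c4.png

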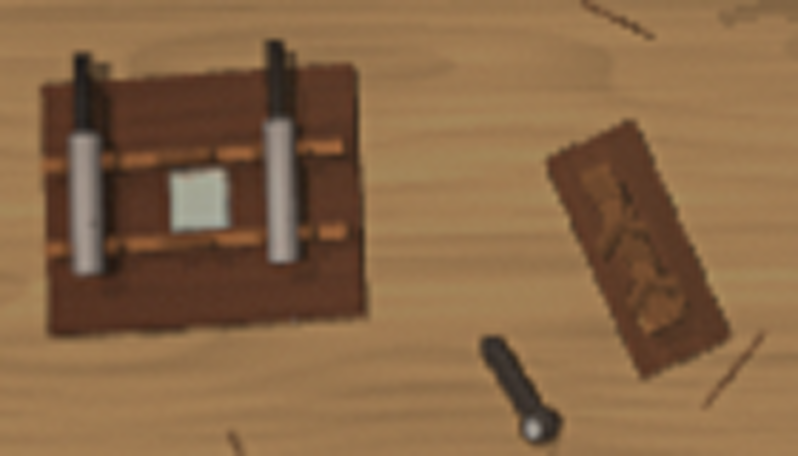

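```bash
cat >> h.py <<'E'
def tri(s,a,t,b):
    o1,d1=ray(s,*a);o2,d2=ray(t,*b);d1=d1/np.linalg.norm(d1);d2=d2/np.linalg.norm(d2)
    k=np.linalg.lstsq(np.c_[d1,-d2],o2-o1,rcond=None)[0]
    p,q=o1+k[0]*d1,o2+k[1]*d2; return (p+q)/2,np.linalg.norm(p-q)
E
python3 - <<'E'
from h import *
np.set_printoptions(precision=4,suppress=True)
s=np.load("scene0.npy",allow_pickle=True).item();t=np.load("top0.npy",allow_pickle=True).item()
print("tip tri",tri(s,(179.3,197.2),t,(339.8,194.5)))
# depth points near the rod in both views
for n,c,(u0,u1,v0,v1) in (("s",s,(172,190,190,246)),("t",t,(328,346,188,204))):
    P=np.array([pt(c,u,v) for v in range(v0,v1) for u in range(u0,u1)])
    for lo,hi in((.05,.08),(.08,.12),(.13,.15),(.15,.172),(.165,.19)):
        m=(P[:,2]>lo)&(P[:,2]<hi)&(np.hypot(P[:,0]-.515,P[:,1]+.28)<.03); 
        if m.any(): print(n,lo,m.sum(),P[m].mean(0),P[m].min(0),P[m].max(0))
# platter: disc mask in top by height
vv,uu=np.mgrid[165:255,270:370]; P=np.array([pt(t,u,v) for u,v in zip(uu.ravel(),vv.ravel())])
m=abs(P[:,2]-.04)<.005; pix=np.c_[uu.ravel()[m],vv.ravel()[m]].astype(np.float32)
(c,r)=cv2.minEnclosingCircle(P[m][:,:2].astype(np.float32)); print("platter",c,r,P[m][:,2].mean())
# heights map objects
for nm,a in dict(cleaner=(306,208),coil=(339,215),cover=(313,193),bracket=(318,230)).items(): print(nm,pt(t,*a))
# rack
for nm,a in dict(slip=(155.2,205.2)).items(): print(nm,pt(t,*a),onz(t,*a,.01))
E
```

```text
tip tri (array([ 0.5225, -0.2897,  0.1738]), np.float64(0.0003935364193460838))
s 0.05 60 [ 0.5294 -0.292   0.0646] [ 0.523  -0.2998  0.0501] [ 0.5335 -0.2829  0.0798]
s 0.08 89 [ 0.5299 -0.2927  0.1003] [ 0.5208 -0.2995  0.0801] [ 0.536  -0.2826  0.1199]
s 0.13 29 [ 0.5285 -0.2918  0.14  ] [ 0.5212 -0.2953  0.1303] [ 0.5326 -0.2846  0.1499]
s 0.15 35 [ 0.5275 -0.2911  0.1599] [ 0.5225 -0.2958  0.1502] [ 0.5321 -0.2841  0.17  ]
s 0.165 27 [ 0.5268 -0.2908  0.172 ] [ 0.5201 -0.2958  0.1655] [ 0.5321 -0.285   0.1778]
t 0.05 9 [ 0.5213 -0.283   0.0617] [ 0.5147 -0.2854  0.054 ] [ 0.5293 -0.2812  0.0719]
t 0.08 16 [ 0.5199 -0.2842  0.099 ] [ 0.5136 -0.293   0.0815] [ 0.5288 -0.2812  0.1199]
t 0.13 5 [ 0.5209 -0.2867  0.1392] [ 0.5164 -0.289   0.1303] [ 0.5273 -0.2846  0.1487]
t 0.15 7 [ 0.5219 -0.2855  0.1621] [ 0.5188 -0.2876  0.154 ] [ 0.5256 -0.2845  0.1709]
t 0.165 15 [ 0.5224 -0.2894  0.1752] [ 0.5177 -0.2942  0.1681] [ 0.5272 -0.2845  0.1828]
platter (0.4850534200668335, -0.2453061044216156) 0.10551486164331436 0.040518807784884585
cleaner [ 0.4834 -0.1855  0.1588]
coil [ 0.4601 -0.3009  0.0977]
cover [ 0.536  -0.2211  0.0745]
bracket [ 0.4115 -0.2355  0.0636]
slip [0.5075 0.3318 0.0108] [0.5076 0.3321 0.01  ]
```

Run:
```python
from h import *
np.set_printoptions(precision=4,suppress=True)
s=np.load("scene0.npy",allow_pickle=True).item();t=np.load("top0.npy",allow_pickle=True).item()
def brown(c,box):
    u0,u1,v0,v1=box; im=c["img"][v0:v1,u0:u1].astype(int); r,g,b=im[...,0],im[...,1],im[...,2]
    return im
# rest board from top: dark/brown vs table brightness
for nm,c,(u0,u1,v0,v1),z in(("rest",t,(212,252,188,240),.01),("rack",t,(120,190,176,234),.01)):
    im=c["img"][v0:v1,u0:u1].astype(int); 
    vv,uu=np.mgrid[v0:v1,u0:u1]
    P=np.array([pt(c,u,v) for u,v in zip(uu.ravel(),vv.ravel())]).reshape(v1-v0,u1-u0,3)
    m=((im[...,0]<125)&(im[...,0]-im[...,2]>18))if nm=="rest" else (P[...,2]>.006)
    m2=(P[...,2]>.006)
    for k,mm in(("col",m),("z",m2)):
        mm=mm.astype(np.uint8); cs,_=cv2.findContours(mm,cv2.RETR_EXTERNAL,cv2.CHAIN_APPROX_NONE); ct=max(cs,key=cv2.contourArea)
        (a,b),(w,h),an=cv2.minAreaRect(ct); box=cv2.boxPoints(((a,b),(w+1,h+1),an))+[u0,v0]
        W=np.array([onz(t,*q,z) for q in box]); 
        print(nm,k,"c",W.mean(0)[:2],"edges",[np.linalg.norm(W[i]-W[(i+1)%4]).round(4) for i in range(2)],"ang",[round(float(np.degrees(np.arctan2(*(W[(i+1)%4]-W[i])[1::-1]))),1) for i in range(4)])
    if nm=="rest":
        H=(P[...,2]*1000).astype(int); print(H[::2,::2])
# scene depth of rest
P=np.array([pt(s,u,v) for v in range(168,222) for u in range(250,312)]); m=(P[:,2]>.015)&(P[:,2]<.13); np.save("restpc.npy",P[m])
q=manip.sense(); print(R.from_quat(q["tool_rot"]).as_matrix())
```

```text
rest col c [0.4743 0.0601] edges [np.float64(0.0681), np.float64(0.1553)] ang [-67.0, -156.8, 112.9, 23.5]
rest z c [0.4744 0.0591] edges [np.float64(0.0705), np.float64(0.1542)] ang [-68.5, -158.3, 111.4, 22.0]
[[   0    2   -3   -2    2    3    3    0    0    1    0    3   -4   -3
    -4   -2    0    2    0    0]
 [  -2    2    0    1    5   -3   -1   -2    4   -5    0   -1   -5    3
     0   -1   -1    0    1    3]
 [   5    0    1    2    2    5   -3   -1   13   12    0    3    0    3
     3   -1    0   -2   -4    0]
 [   5    0    3    2   -5    2   13   11    8   12   13    0   -4    2
     3    2    0   -2    1    5]
 [   1    1    0    1    9    5   13    9   13   12   11   -3    1    0
     0   -1    0    0    2    1]
 [   0   -1    8   11    5    8   11   72   11    6   10   10   -2    1
     1   -3   -3    1    2    2]
 [   7   -4    8   10   14   75   77   78   14   10   11   11    0    0
    -1    0    3    1    0    3]
 [  -2    2    1    9   14   77   76   78   68   12    8   12   -2    4
    -1    4   -1    4    3    3]
 [   3    0    6    6   11    9   74   67   72  
[... 1432 characters left out ...]
0    0    0    4   -1    0   -1    1    0    9    9    5    8
     7   -2    1    1    3   -3]
 [  -1    0    2    0   -2    0   -1    3    6   -2    9   17   10    1
     0    2    1   -3    4    1]
 [   7   -2    3    0    0    1    1   -1    0   -2   11    1    0    1
     2    2    0    6    0    4]
 [  19    0   -1    1    0   -3   -4    3    5   -2    5    4    0   -1
     1    3   -2    1    2   -2]]
rack col c [0.5166 0.3334] edges [np.float64(0.2068), np.float64(0.1836)] ang [-88.3, -177.1, 92.0, 3.8]
rack z c [0.5166 0.3334] edges [np.float64(0.2068), np.float64(0.1836)] ang [-88.3, -177.1, 92.0, 3.8]
[[-0.0009  0.2656  0.9641]
 [-0.0018  0.9641 -0.2656]
 [-1.     -0.0019 -0.0004]]
```

Run:
```python
from h import *
np.set_printoptions(precision=4,suppress=True)
s=np.load("scene0.npy",allow_pickle=True).item();t=np.load("top0.npy",allow_pickle=True).item()
A=lambda d:round(float(np.degrees(np.arctan2(d[1],d[0]))),2)
def show(nm,c,pts,z):
    W=np.array([onz(c,*p,z) for p in pts]); print(nm,W[:,:2].tolist()); 
    for i in range(len(W)-1): print("   ",A(W[i+1]-W[i]),np.linalg.norm(W[i+1]-W[i]).round(4))
    return W
f=lambda p:((p[0]-2.35)/5.7+120,(p[1]-2.35)/5.7+170)
g=lambda p:((p[0]-2)/5+245,(p[1]-2)/5+160)
W=show("rack top",t,[f(p) for p in((50,335),(367,317),(355,65),(42,85),(50,335))],.01);print(W[:4].mean(0))
W=show("rest top",t,[f(p) for p in((645,379),(731,333),(633,120),(547,159),(645,379))],.01);print(W[:4].mean(0))
show("rest scene",s,[g(p) for p in((56,200),(263,277),(311,233))],.01)
show("rack scene",s,[g(p) for p in((361,114),(531,227),(749,128))],.01)
# spares axes in top
for a,b in(((89,272),(85,135)),((284,260),(278,120))): show("spare",t,[f(a),f(b)],.05)
# slip centroid by colour, both views
for n,c,(u0,u1,v0,v1) in(("t",t,(148,163,197,214)),("s",s,(350,364,175,190))):
    im=c["img"][v0:v1,u0:u1].astype(int); m=(im.min(2)>150).astype(np.uint8)if n=="t" else ((im[...,2]>150)&(im[...,1]>175)).astype(np.uint8)
    M=cv2.moments(m,True); p=(M["m10"]/M["m00"]+u0,M["m01"]/M["m00"]+v0); print("slip",n,M["m00"],p,onz(c,*p,.01)); (x,y),(w,h),an=cv2.minAreaRect(cv2.findNonZero(m)); print(w,h,an, onz(c,x+u0,y+v0,.01))
```

```text
rack top [[0.42678151699370254, 0.4281400894026821], [0.4350123284981147, 0.22867568252373663], [0.5925423287781166, 0.23638947243941985], [0.5837601569007053, 0.43564707359946586], [0.42678151699370254, 0.4281400894026821]]
    -87.64 0.1996
    2.8 0.1577
    92.52 0.1995
    -177.26 0.1572
[0.5095 0.3322 0.01  ]
rest top [[0.39410951888958856, 0.05627015433571336], [0.42142249794518605, 0.0027313083337780902], [0.5545914458900022, 0.06183615397188194], [0.5312083254064004, 0.11582314589457257], [0.39410951888958856, 0.05627015433571336]]
    -62.97 0.0601
    23.93 0.1457
    113.42 0.0588
    -156.52 0.1495
[0.4753 0.0592 0.01  ]
rest scene [[0.42408972431523684, -9.02861492946272e-05], [0.5557722655887358, 0.061119863761252224], [0.5339928218245783, 0.11341343338946241]]
    24.93 0.1452
    112.61 0.0566
rack scene [[0.44150426083943084, 0.22550125755504447], [0.5984799723352745, 0.2331494606545914], [0.5861114964988162, 0.43426139952834975]]
    2.79 0.1572
    93.52 0.2015
spare [[0.46509761821591655, 0.3898350386196261], [0.54838071043266, 0.39342756572942017]]
    2.47 0.0834
spare [[0.4704626104997989, 0.27056844824488546], [0.5553480850226589, 0.27463878649403606]]
    2.75 0.085
slip t 27.0 (154.92592592592592, 205.92592592592592) [0.505 0.333 0.01 ]
7.0 7.0 90.0 [0.5101 0.3346 0.01  ]
slip s 29.0 (354.44827586206895, 181.31034482758622) [0.5002 0.3372 0.01  ]
9.0 4.0 0.0 [0.4988 0.3387 0.01  ]
```

```bash
python3 -m crank '[0.6,284,-250,20,-1.0, 0.6,284,-250,20,-1.0, 0.6,284,-250,20,-1.0, 0.6,284,-250,20,-1.0, 0.6,284,-250,20,-1.0, 0.6,284,-250,20,-1.2, 0.6,284,-250,20,-1.4, 0.6,340,-500,20,-1.6, 0.6,340,-500,20,-1.8, 0.6,340,-500,20,-2.0]' 30
```

```text
t: 1.35
tcp_pos: [0.4909, 0.1679, 0.276]
tool_rot: [-0.622, -0.337, 0.622, -0.337]
force: [-0.2, -0.2, -0.7]
finger_gap: 0.597
```

```bash
python3 -m crank '[0.6,0,0,0,0,0.6,0,0,0,0]'
python3 - <<'E'
from h import *
q=manip.sense();print(q["tcp_pos"],R.from_quat(q["tool_rot"]).as_matrix()[:,1],q["q"])
p=q["tcp_pos"];print((np.array([.5225,-.2892,.158])-p)*1000); a=np.arctan2(*R.from_quat(q["tool_rot"]).as_matrix()[1::-1,1]);print(a,np.radians(-66.5)-a)
E
```

```text
t: 1.6
tcp_pos: [0.4907, 0.1696, 0.276]
tool_rot: [-0.621, -0.339, 0.621, -0.338]
force: [-0.1, -0.3, -0.2]
finger_gap: 0.606
[0.49066276 0.16960145 0.27604988] [ 0.8401793 -0.5423076 -0.0011021] [1.16989361e-01 3.60621089e-01 1.67182399e+00 7.01288182e-04
 1.11005824e+00 6.89858851e-01]
[  31.83723724 -458.80144752 -118.04988416]
-0.5731816277471202 -0.5874623248291089
```

```bash
python3 -m crank '[0.6,32,-459,-6,-0.587, 0.6,32,-459,-6,-0.587, 0.6,32,-459,-6,-0.587, 0.6,32,-459,-6,-0.587, 0.6,32,-459,-6,-0.587, 0.6,32,-459,-6,-0.587, 0.6,32,-459,-6,-0.587, 0.6,32,-459,-6,-0.587, 0.6,32,-459,-6,-0.587, 0.6,32,-459,-6,-0.587]'
python3 - <<'E'
from h import *
q=manip.sense();print(q["tcp_pos"],q["q"])
p=q["tcp_pos"];print((np.array([.5225,-.2892,.158])-p)*1000); a=np.arctan2(*R.from_quat(q["tool_rot"]).as_matrix()[1::-1,1]);print(a,np.radians(-66.5)-a)
s=viewer.snapshot("scene");c=cv2.resize(s["img"][110:260,120:260],None,fx=4,fy=4,interpolation=cv2.INTER_CUBIC);save(c,"d1.png")
E
```

```text
t: 2.85
tcp_pos: [0.523, -0.2866, 0.27]
tool_rot: [-0.692, -0.146, 0.692, -0.144]
force: [0.5, -0.4, 0.2]
finger_gap: 0.606
[ 0.52296466 -0.28661095  0.26999104] [-6.88914793e-01  4.74254021e-01  1.49019246e+00  8.08867805e-04
  1.17938173e+00  4.68072343e-01]
[  -0.46465727   -2.58905369 -111.99104381]
-1.1572969500731194 -0.0033470025031097084
```

View pics/d1.png

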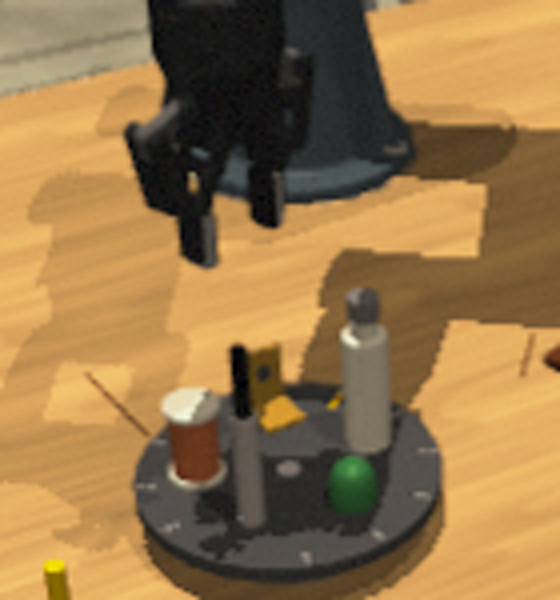

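```bash
python3 -m crank '[0.6,0,0,-40,0, 0.6,0,0,-60,0, 0.6,0,0,-72,0, 0.6,0,0,-72,0]'
python3 - <<'E'
from h import *
q=manip.sense();print(q["tcp_pos"],q["force"],q["finger_gap"])
print((np.array([.5225,-.2892,.158])-q["tcp_pos"])*1000)
for n in("scene","top"):
  s=viewer.snapshot(n); b=(120,260,140,240) if n=="scene" else (160,250,280,400)
  c=cv2.resize(s["img"][b[0]:b[1],b[2]:b[3]],None,fx=4.2,fy=4.2,interpolation=cv2.INTER_CUBIC);save(c,"e_%s.png"%n)
  np.save(n+"1.npy",s,allow_pickle=True)
a=cv2.imread("pics/e_scene.png");b=cv2.imread("pics/e_top.png");h=max(a.shape[0],b.shape[0])
o=np.zeros((h,a.shape[1]+b.shape[1],3),np.uint8);o[:a.shape[0],:a.shape[1]]=a;o[:b.shape[0],a.shape[1]:]=b;cv2.imwrite("pics/e.png",cv2.resize(o,None,fx=.8,fy=.8))
E
```

```text
t: 3.4
tcp_pos: [0.5228, -0.2881, 0.1979]
tool_rot: [-0.692, -0.145, 0.692, -0.144]
force: [0.3, 0.3, 0.9]
finger_gap: 0.599
[ 0.52284677 -0.28809056  0.19788616] [0.34065776 0.3073058  0.87168813] 0.5991016114334677
[ -0.34676956  -1.10944234 -39.88616296]
```

View pics/e.png

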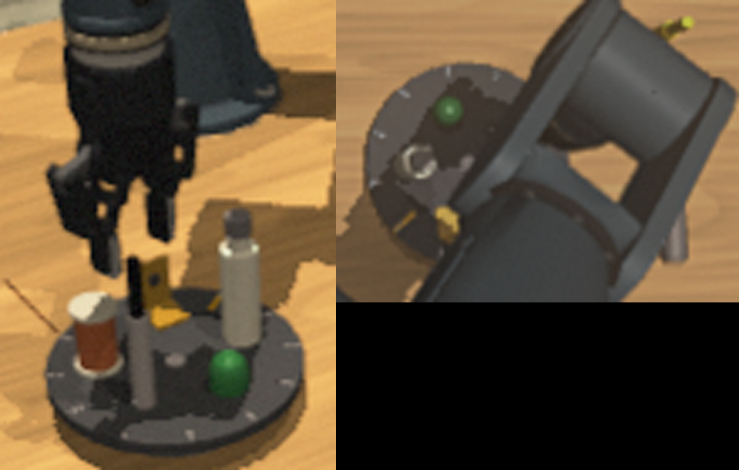

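```bash
python3 -m crank '[0.6,0,-1,-20,0, 0.6,0,-1,-34,0, 0.6,0,-1,-40,0, 0.6,0,-1,-40,0, 0.5,0,-1,-40,0, 0.4,0,-1,-40,0, 0.3,0,-1,-40,0]' 30
python3 - <<'E'
from h import *
q=manip.sense();print(q["tcp_pos"],q["force"],q["finger_gap"])
s=viewer.snapshot("scene"); c=cv2.resize(s["img"][130:250,140:240],None,fx=5,fy=5,interpolation=cv2.INTER_CUBIC);save(c,"f.png")
E
```

```text
t: 4.38
tcp_pos: [0.5231, -0.2905, 0.1587]
tool_rot: [0.692, 0.144, -0.692, 0.144]
force: [0.3, -0.1, -0.6]
finger_gap: 0.299
[ 0.52308663 -0.29052368  0.15865597] [ 0.31986815 -0.10779447 -0.55331073] 0.299309869049112
```

View pics/f.png

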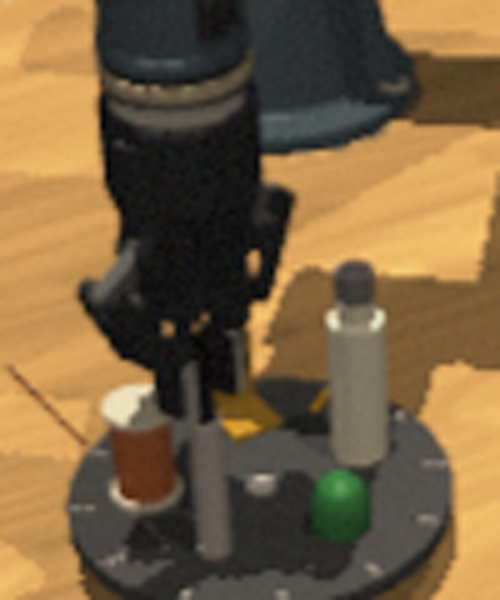

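```bash
python3 -m crank '[0.25,0,1,0,0, 0.2,0,1,0,0, 0.15,0,1,0,0, 0.1,0,1,0,0, 0.05,0,1,0,0, 0.05,0,1,0,0]' 40
python3 - <<'E'
from h import *
q=manip.sense();print(q["tcp_pos"],q["force"],q["finger_gap"])
s=viewer.snapshot("scene"); c=cv2.resize(s["img"][130:250,140:240],None,fx=5,fy=5,interpolation=cv2.INTER_CUBIC);save(c,"f2.png")
E
```

```text
t: 5.18
tcp_pos: [0.523, -0.2895, 0.1584]
tool_rot: [0.692, 0.144, -0.692, 0.144]
force: [0.0, -1.3, -0.1]
finger_gap: 0.126
[ 0.5230038  -0.28952496  0.15835513] [ 0.03574971 -1.28032003 -0.08861583] 0.1261080905074547
```

View pics/f2.png

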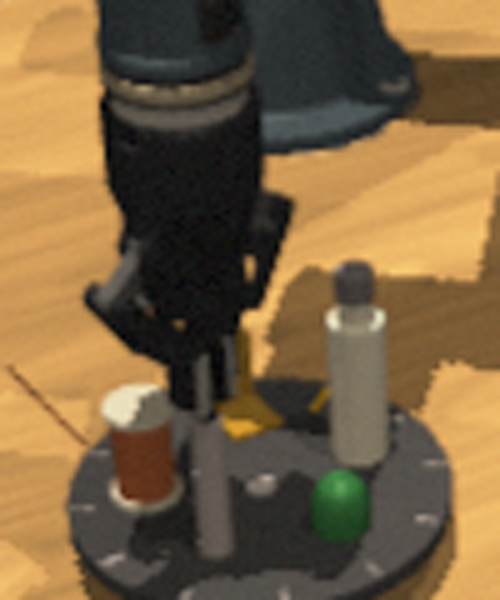

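```bash
python3 -m crank '[0.05,0,0,15,0, 0.05,0,0,45,0, 0.05,0,0,100,0, 0.05,0,0,150,0, 0.05,0,0,150,0]'
python3 - <<'E'
from h import *
q=manip.sense();print(q["tcp_pos"],q["force"],q["finger_gap"])
s=viewer.snapshot("scene"); c=cv2.resize(s["img"][90:250,140:240],None,fx=3.7,fy=3.7,interpolation=cv2.INTER_CUBIC);save(c,"f3.png")
print((np.array([.4337,.041,.228])-q["tcp_pos"])*1000)
E
```

```text
t: 5.85
tcp_pos: [0.525, -0.291, 0.3144]
tool_rot: [0.695, 0.141, -0.69, 0.148]
force: [-0.4, 0.3, -1.0]
finger_gap: 0.128
[ 0.52496976 -0.29095792  0.3143551 ] [-0.39562138  0.29539636 -0.97501879] 0.12772309540627105
[-91.26975705 331.95791948 -86.35510458]
```

View pics/f3.png

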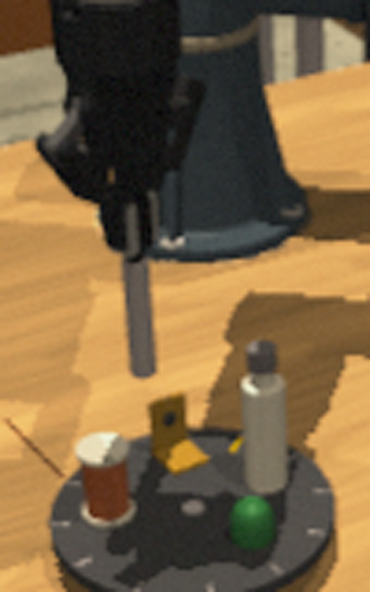

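```bash
python3 -m crank '[0.05,-20,60,0,0, 0.05,-35,120,0,0, 0.05,-52,180,0,0, 0.05,-68,240,0,0, 0.05,-83,290,0,0, 0.05,-89,320,0,0, 0.05,-89,331,0,0, 0.05,-89,331,-40,0, 0.05,-89,331,-80,0, 0.05,-89,331,-80,0]'
cat > look.py <<'E'
from h import *
import sys
np.set_printoptions(precision=4,suppress=True)
n=sys.argv[1]; q=manip.sense();print(q["tcp_pos"],q["force"],q["finger_gap"],"yaw",np.degrees(np.arctan2(*R.from_quat(q["tool_rot"]).as_matrix()[1::-1,1])))
B={"scene":[int(x) for x in sys.argv[2].split(",")]}
s=viewer.snapshot("scene");np.save("cs.npy",s,allow_pickle=True); b=B["scene"]
k=min(780/(b[1]-b[0]),580/(b[3]-b[2])); save(cv2.resize(s["img"][b[2]:b[3],b[0]:b[1]],None,fx=k,fy=k,interpolation=cv2.INTER_CUBIC),n+".png"); print("scale",k)
E
python3 look.py g1 235,345,110,230
```

```text
t: 7.15
tcp_pos: [0.4319, 0.0412, 0.2257]
tool_rot: [-0.689, -0.145, 0.695, -0.143]
force: [-0.1, 0.3, -0.9]
finger_gap: 0.125
[0.4319 0.0412 0.2257] [-0.1256  0.3463 -0.9386] 0.12545851017066162 yaw -66.51304786351213
scale 4.833333333333333
```

View pics/g1.png

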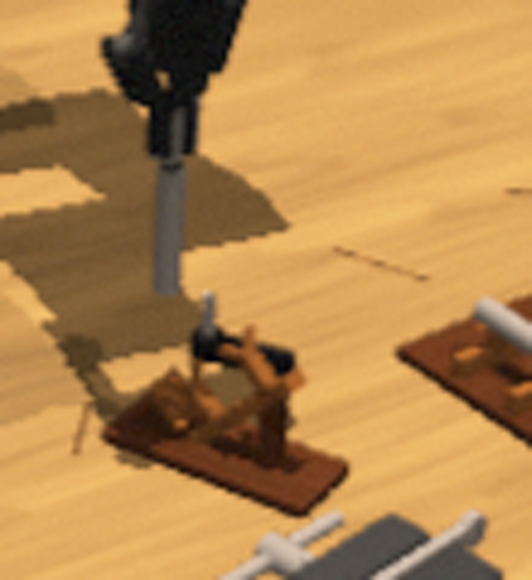

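Run:
```python
from h import *
np.set_printoptions(precision=4,suppress=True)
s=np.load("cs.npy",allow_pickle=True).item(); t=np.load("top0.npy",allow_pickle=True).item()
q=manip.sense()["tcp_pos"]; k=4.8333
for dz in(-.118,-.033): P=q+[0,0,dz]; p=proj(s,P); print(P,p,(p-[235,110])*k)
# rest frame model projections into g1 for check
c=np.array([.475,.059,0]);a=np.radians(23.5);Rz=R.from_euler("z",a).as_matrix()
for nm,l in dict(foot=(-45,0,42),base1=(75,31,10),base2=(75,-31,10),base3=(-75,-31,10),upper=(3.4,0,90),upL=(3.4,17,90),upR=(3.4,-17,90),stopcorner=(-54,0,51)).items():
    P=c+Rz@(np.array(l)/1000); print(nm,P,(proj(s,P)-[235,110])*k, (proj(t,P)-[120,170])*5.7)
print("bat",pt(t,214,242),pt(t,207,231), pt(s,276,175))
```

```text
[0.4335 0.041  0.1093] [269.6018 169.6505] [167.2408 288.309 ]
[0.4335 0.041  0.1943] [270.5338 144.3604] [171.7453 166.0739]
foot [0.4337 0.0411 0.042 ] [164.1392 379.9768] [662.8693 312.4088]
base1 [0.5314 0.1173 0.01  ] [349.4952 461.1383] [542.2302 156.3585]
base2 [0.5561 0.0605 0.01  ] [300.1433 508.1167] [632.7958 115.1355]
base3 [0.4186 0.0007 0.01  ] [ 96.927  428.6077] [732.0667 335.2156]
upper [0.4781 0.0604 0.09  ] [232.6628 338.9043] [623.0993 237.4367]
upL [0.4713 0.0759 0.09  ] [246.9484 327.257 ] [596.4811 249.5845]
upR [0.4849 0.0448 0.09  ] [218.1335 350.75  ] [649.7059 225.2926]
stopcorner [0.4255 0.0375 0.051 ] [152.6871 363.6011] [668.0085 326.3647]
bat [0.3751 0.1213 0.0194] [0.4135 0.1461 0.0162] [0.3637 0.1156 0.0318]
```

```bash
python3 -m crank '[0.05,5.5,2.4,-15,0, 0.05,5.5,2.4,-35,0, 0.05,5.5,2.4,-50,0, 0.05,5.5,2.4,-56,0, 0.05,5.5,2.4,-56,0,0.05,5.5,2.4,-56,0]' 20;python3 look.py g2 235,345,110,230
```

```text
t: 7.95
tcp_pos: [0.4401, 0.0439, 0.1729]
tool_rot: [0.693, 0.144, -0.692, 0.144]
force: [-0.2, 0.4, -0.9]
finger_gap: 0.13
[0.4401 0.0439 0.1729] [-0.1711  0.3795 -0.9419] 0.12959996236451843 yaw -66.46127664237736
scale 4.833333333333333
```

View pics/g2.png

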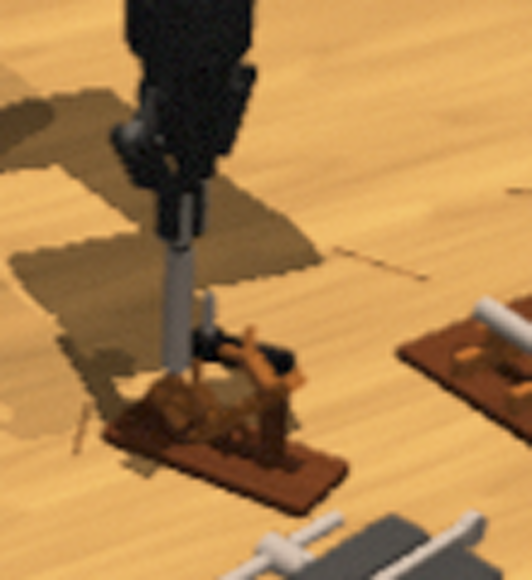

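```bash
python3 -m crank '[0.05,0,0,-4,0, 0.05,0,0,-8,0,0.05,0,0,-8,0]' 20; python3 -m crank '[0.05,0,0,-2,0, 0.05,0,0,-2,0]' 20; python3 -m crank '[0.05,0,0,-2,0, 0.05,0,0,-2,0]' 20
```

```text
t: 8.38
tcp_pos: [0.4392, 0.044, 0.164]
tool_rot: [-0.692, -0.144, 0.693, -0.144]
force: [-0.5, -0.4, -0.3]
finger_gap: 0.134
t: 8.62
tcp_pos: [0.4396, 0.044, 0.1625]
tool_rot: [0.692, 0.144, -0.692, 0.144]
force: [-0.1, 0.1, 2.8]
finger_gap: 0.126
t: 8.88
tcp_pos: [0.4404, 0.044, 0.1606]
tool_rot: [0.693, 0.144, -0.691, 0.144]
force: [0.9, 0.8, 1.6]
finger_gap: 0.123
```

```bash
python3 -m crank '[0.05,8,3.5,0,0, 0.05,16,7,-1,0, 0.05,24.8,10.8,-3.5,0, 0.05,32,14,-7,0, 0.05,40,17.4,-11,0,0.05,40,17.4,-11,0]' 20;python3 look.py g3 235,345,110,230
```

```text
t: 9.62
tcp_pos: [0.4809, 0.0618, 0.1491]
tool_rot: [0.693, 0.144, -0.692, 0.144]
force: [0.2, -0.7, 4.4]
finger_gap: 0.123
[0.4809 0.0618 0.1491] [ 0.2167 -0.6552  4.4361] 0.12290972490726251 yaw -66.44952654555352
scale 4.833333333333333
```

View pics/g3.png

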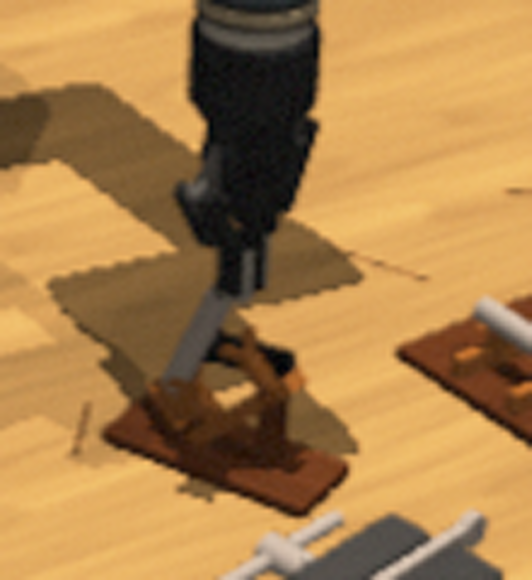

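```bash
python3 -m crank '[0.05,7,3.1,-5,0, 0.05,14,6.2,-11,0, 0.05,21,9.3,-17,0, 0.05,25,11,-21,0,0.05,25,11,-21,0]' 20;python3 look.py g4 235,345,110,230
```

```text
t: 10.3
tcp_pos: [0.5055, 0.0726, 0.1285]
tool_rot: [0.693, 0.144, -0.692, 0.144]
force: [-1.1, -0.7, 5.2]
finger_gap: 0.128
[0.5055 0.0726 0.1285] [-1.1419 -0.7155  5.1883] 0.12802850442221195 yaw -66.47191696377263
scale 4.833333333333333
```

View pics/g4.png

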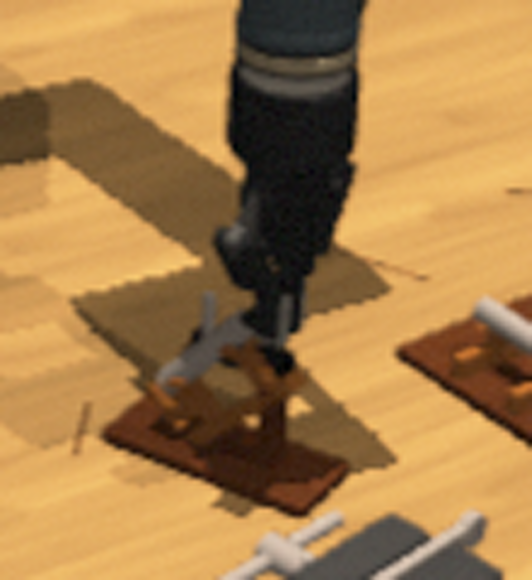

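```bash
python3 -m crank '[0.16,0,0,0,0, 0.2,0,0,0,0, 0.3,0,0,0,0, 0.4,0,0,0,0, 0.4,0,0,0,0, 0.4,0,0,0,0]' 20;python3 look.py g5 235,345,110,230
```

```text
t: 11.1
tcp_pos: [0.5045, 0.0724, 0.1283]
tool_rot: [0.692, 0.144, -0.692, 0.144]
force: [-0.2, 0.0, -0.9]
finger_gap: 0.4
[0.5045 0.0724 0.1283] [-0.2402  0.0129 -0.8825] 0.3997509364363613 yaw -66.46714919468938
scale 4.833333333333333
```

View pics/g5.png

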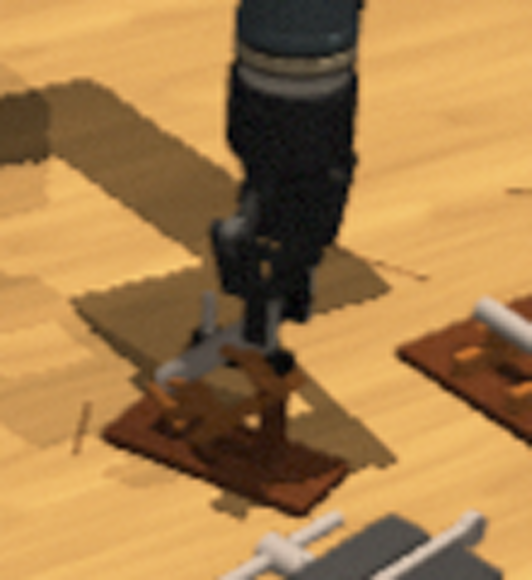

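Released. Raise straight up and check the seat in both views.

```bash
python3 -m crank '[0.4,0,0,15,0, 0.4,0,0,50,0, 0.4,0,0,90,0, 0.4,60,26,100,0, 0.4,120,52,100,0,0.4,120,52,100,0]' 20;python3 look.py g6 235,345,110,230
python3 - <<'E'
from h import *
s=viewer.snapshot("top");np.save("ct.npy",s,allow_pickle=True);save(cv2.resize(s["img"][180:250,195:265],None,fx=8,fy=8,interpolation=cv2.INTER_CUBIC),"g6t.png")
E
```

```text
t: 11.9
tcp_pos: [0.6283, 0.1257, 0.2299]
tool_rot: [0.694, 0.144, -0.69, 0.145]
force: [-0.7, -0.1, -0.4]
finger_gap: 0.402
[0.6283 0.1257 0.2299] [-0.6598 -0.1394 -0.3525] 0.4022597680170886 yaw -66.37990216990572
scale 4.833333333333333
```

View pics/g6.png

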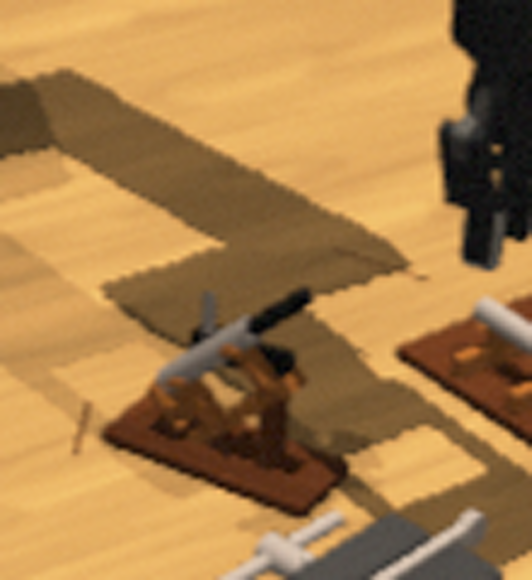

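View pics/g6t.png

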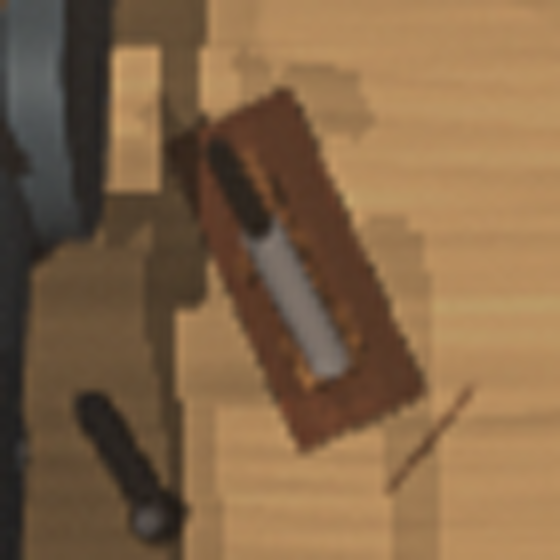

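Run:
```python
from h import *
np.set_printoptions(precision=4,suppress=True)
s=np.load("cs.npy",allow_pickle=True).item(); t=np.load("ct.npy",allow_pickle=True).item()
f=lambda p:((p[0]-3.5)/8+195,(p[1]-3.5)/8+180); g=lambda p:(p[0]/4.8333+235-.4,p[1]/4.8333+110-.4)
for a,b in(((304,296),(219,147)),((250,330),(263,233)),((168,378),(328,370))): print(tri(s,g(a),t,f(b)))
c=np.array([.475,.059,0]);Rz=R.from_euler("z",np.radians(23.5)).as_matrix()
for l in((50.5,0,137.5),(15.1,0,102.1),(-45,0,42),(-15,0,72)):
    P=c+Rz@(np.array(l)/1000);print(P)
q=manip.sense();print(q["tcp_pos"],q["q"],(c+Rz@np.array([-.015,0,.072+.004+.006])-q["tcp_pos"])*1000)
```

```text
(array([0.5208, 0.0788, 0.1381]), np.float64(0.0011879386485554894))
(array([0.4875, 0.0651, 0.1012]), np.float64(0.0007945097981714382))
(array([0.4306, 0.044 , 0.0423]), np.float64(0.0009829266199056093))
[0.5213 0.0791 0.1375]
[0.4888 0.065  0.1021]
[0.4337 0.0411 0.042 ]
[0.4612 0.053  0.072 ]
[0.6244 0.1247 0.2285] [ 0.022   0.574   1.4293 -0.0002  1.1388  1.1812] [-163.1175  -71.6819 -146.5055]
```

```bash
python3 -m crank '[0.5,-60,-26,0,0, 0.5,-120,-52,0,0, 0.5,-160,-70,0,0, 0.5,-160,-70,0,0, 0.5,-160,-70,-40,0, 0.5,-160,-70,-80,0, 0.5,-160,-70,-100,0, 0.5,-160,-70,-100,0,0.5,-160,-70,-100,0]' 20;python3 look.py h1 235,345,110,230
python3 - <<'E'
from h import *
q=manip.sense();print((np.array([.4612,.053,.082])-q["tcp_pos"])*1000)
E
```

```text
t: 13.12
tcp_pos: [0.465, 0.0543, 0.1291]
tool_rot: [0.693, 0.144, -0.692, 0.144]
force: [-0.2, 0.2, 0.1]
finger_gap: 0.499
[0.465  0.0543 0.1291] [-0.1645  0.177   0.1371] 0.4993635831782845 yaw -66.4636944725177
scale 4.833333333333333
[ -3.9973814   -1.31227162 -47.32933788]
```

View pics/h1.png

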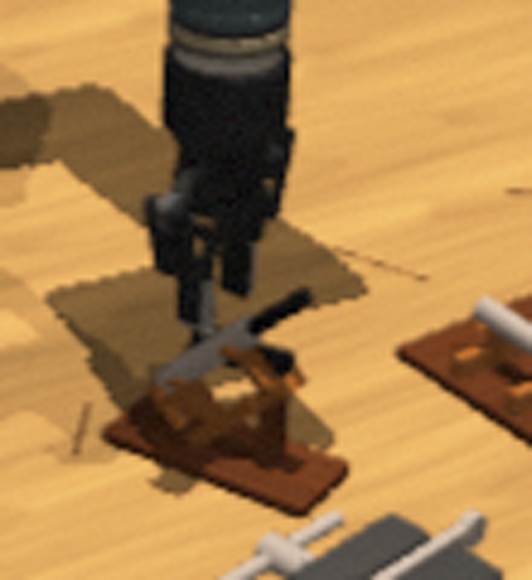

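```bash
python3 -m crank '[0.5,-4,-1.3,-15,0, 0.5,-4,-1.3,-32,0, 0.5,-4,-1.3,-43,0, 0.5,-4,-1.3,-47,0, 0.5,-4,-1.3,-47,0, 0.4,-4,-1.3,-47,0, 0.3,-4,-1.3,-47,0,0.3,-4,-1.3,-47,0]' 30;python3 look.py h2 235,345,110,230
```

```text
t: 14.18
tcp_pos: [0.4606, 0.0531, 0.0815]
tool_rot: [0.692, 0.144, -0.692, 0.144]
force: [-1.0, 0.2, 0.3]
finger_gap: 0.305
[0.4606 0.0531 0.0815] [-0.9886  0.2351  0.2946] 0.3052480094677963 yaw -66.46088724890775
scale 4.833333333333333
```

View pics/h2.png

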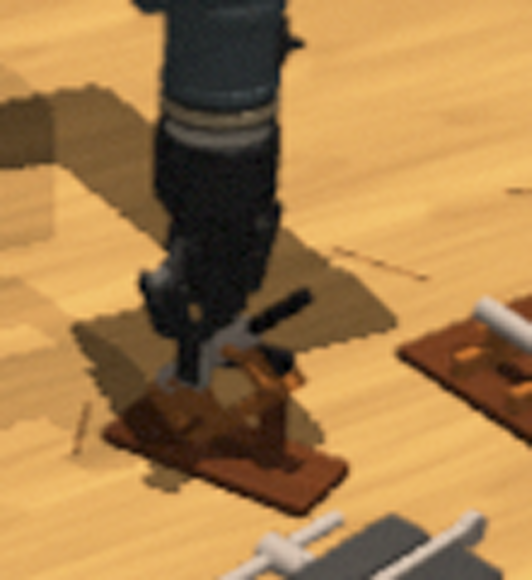

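```bash
python3 -m crank '[0.2,0,0,0,0, 0.15,0,0,0,0, 0.1,0,0,0,0, 0.1,0,0,0,0, 0.1,0,0,0,0]' 60; python3 -m crank '[0.1,0,0,5,0, 0.1,0,0,20,0, 0.1,0,0,50,0, 0.1,0,0,90,0,0.1,0,0,90,0,0.1,0,0,90,0]';python3 look.py h3 235,345,90,210
```

```text
t: 14.85
tcp_pos: [0.4606, 0.0529, 0.0816]
tool_rot: [0.692, 0.144, -0.692, 0.144]
force: [-1.2, -2.1, 5.4]
finger_gap: 0.192
t: 15.6
tcp_pos: [0.4597, 0.0533, 0.1708]
tool_rot: [-0.692, -0.144, 0.693, -0.144]
force: [-0.1, -0.5, -1.6]
finger_gap: 0.19
[0.4597 0.0533 0.1708] [-0.0544 -0.4879 -1.6312] 0.19021851111184557 yaw -66.45850428714097
scale 4.833333333333333
```

View pics/h3.png

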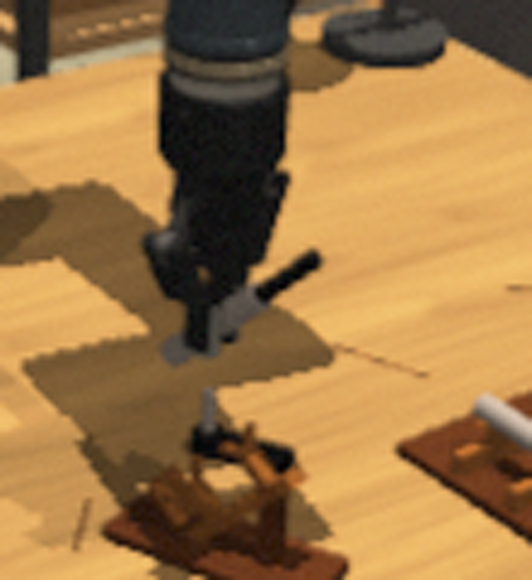

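```bash
python3 -m crank '[0.1,8,50,0,-0.07, 0.1,16,100,0,-0.14, 0.1,24,150,0,-0.21, 0.1,32,200,0,-0.28, 0.1,40,250,0,-0.33, 0.1,44,270,0,-0.362, 0.1,44,278,0,-0.362, 0.1,44,278,0,-0.362,0.1,44,278,0,-0.362]';python3 look.py h4 300,410,90,210
python3 - <<'E'
from h import *
s=viewer.snapshot("top");np.save("ct.npy",s,allow_pickle=True);save(cv2.resize(s["img"][160:250,110:200],None,fx=6.4,fy=6.4,interpolation=cv2.INTER_CUBIC),"h4t.png")
E
```

```text
t: 16.77
tcp_pos: [0.504, 0.3298, 0.1708]
tool_rot: [-0.706, -0.017, 0.708, -0.017]
force: [-0.4, -0.0, -0.4]
finger_gap: 0.189
[0.504  0.3298 0.1708] [-0.438  -0.0455 -0.3723] 0.18946421522104953 yaw -87.25432500411785
scale 4.833333333333333
```

View pics/h4.png

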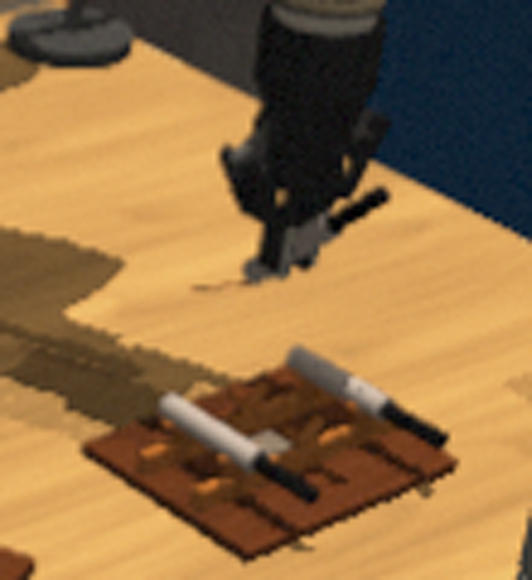

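View pics/h4t.png

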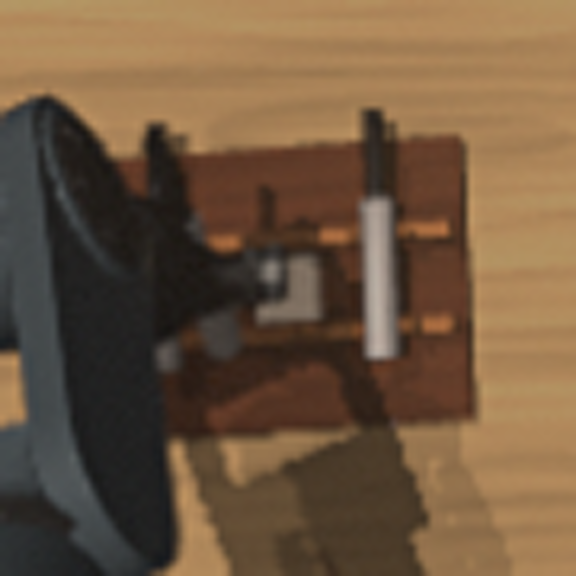

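Run:
```python
from h import *
s=np.load("cs.npy",allow_pickle=True).item(); q=manip.sense()["tcp_pos"]; d=np.array([np.cos(.048),np.sin(.048),0])
for ph in(30,35,40,45):
    a=np.cos(np.radians(ph))*d+np.array([0,0,np.sin(np.radians(ph))]); m=q-[0,0,.010]
    print(ph,[((proj(s,m+a*l)-[300,90])*4.833).round() for l in(-.0425,.0425,.0925)])
```

```text
30 [array([244., 256.]), array([335., 240.]), array([393., 230.])]
35 [array([246., 261.]), array([334., 234.]), array([390., 218.])]
40 [array([248., 266.]), array([332., 229.]), array([385., 205.])]
45 [array([250., 271.]), array([329., 223.]), array([380., 193.])]
```

```bash
python3 -m crank '[0.1,0,1,-30,0, 0.1,0,1,-60,0, 0.1,0,1,-76,0, 0.1,0,1,-76,0,0.1,0,1,-76,0]' 25; python3 -m crank '[0.1,0,0,-5,0,0.1,0,0,-5,0]';python3 look.py h5 300,410,110,230
```

```text
t: 17.5
tcp_pos: [0.5052, 0.3322, 0.0963]
tool_rot: [0.708, 0.017, -0.706, 0.017]
force: [-0.5, 0.2, -1.4]
finger_gap: 0.19
t: 17.75
tcp_pos: [0.5045, 0.3321, 0.0906]
tool_rot: [0.707, 0.017, -0.707, 0.017]
force: [-0.1, -0.3, -0.7]
finger_gap: 0.193
[0.5045 0.3321 0.0906] [-0.0675 -0.343  -0.6692] 0.19278710968441673 yaw -87.20024944473461
scale 4.833333333333333
```

View pics/h5.png

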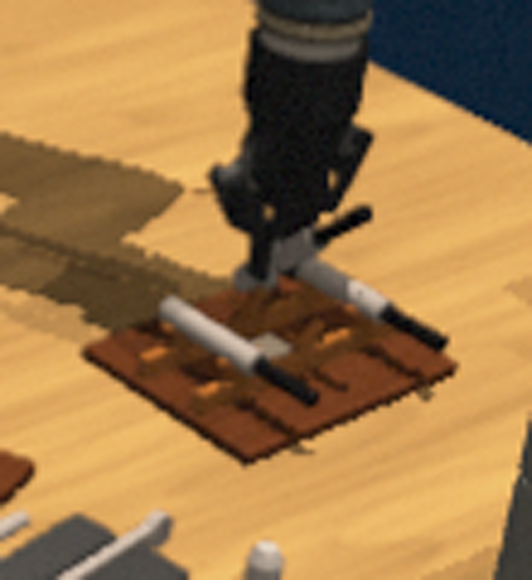

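```bash
python3 -m crank '[0.1,0,0,-3,0,0.1,0,0,-6,0,0.1,0,0,-6,0]' 20; python3 -m crank '[0.1,0,0,-3,0,0.1,0,0,-5,0,0.1,0,0,-5,0]';  python3 -m crank '[0.1,0,0,-3,0,0.1,0,0,-5,0,0.1,0,0,-5,0]'; python3 look.py h6 300,410,110,230
```

```text
t: 18.18
tcp_pos: [0.5042, 0.332, 0.0839]
tool_rot: [-0.707, -0.017, 0.707, -0.017]
force: [-0.4, 0.2, -0.0]
finger_gap: 0.192
t: 18.55
tcp_pos: [0.5043, 0.3322, 0.0798]
tool_rot: [-0.707, -0.017, 0.707, -0.017]
force: [-0.8, 0.5, 3.6]
finger_gap: 0.184
t: 18.92
tcp_pos: [0.5051, 0.3325, 0.0771]
tool_rot: [0.708, 0.018, -0.706, 0.017]
force: [-2.7, -0.4, 17.1]
finger_gap: 0.19
[0.5051 0.3325 0.0771] [-2.7084 -0.4042 17.1179] 0.1903068673430325 yaw -87.19956799718877
scale 4.833333333333333
```

View pics/h6.png

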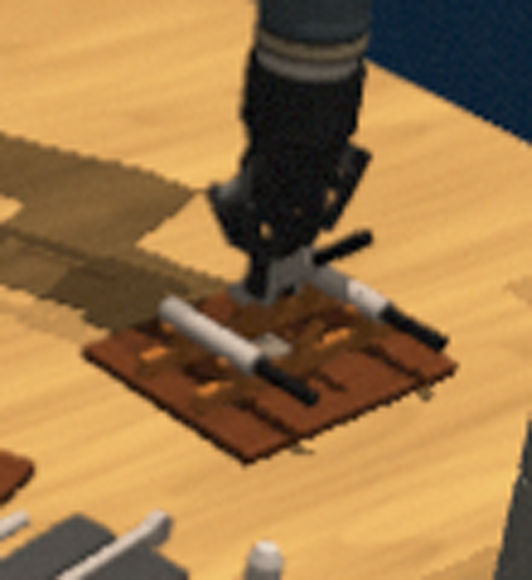

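```bash
python3 -m crank '[0.1,1,0,-2,0,0.1,2,0,-4,0,0.1,2,0,-4,0]' 20; python3 look.py h7 300,410,110,230;  python3 - <<'E'
from h import *
s=np.load("cs.npy",allow_pickle=True).item(); q=manip.sense()["tcp_pos"]; d=np.array([np.cos(.048),np.sin(.048),0])
for ph in(20,30,35,40,45):
    a=np.cos(np.radians(ph))*d+np.array([0,0,np.sin(np.radians(ph))]); m=q-[0,0,.010]
    print(ph,[((proj(s,m+a*l)-[300,110])*4.833).round() for l in(-.0425,.0425,.0925)])
E
```

```text
t: 19.35
tcp_pos: [0.5075, 0.3326, 0.073]
tool_rot: [0.708, 0.018, -0.706, 0.017]
force: [-1.9, -1.3, 14.9]
finger_gap: 0.19
[0.5075 0.3326 0.073 ] [-1.898  -1.3478 14.855 ] 0.19029576678384968 yaw -87.20583270073668
scale 4.833333333333333
20 [array([231., 278.]), array([322., 290.]), array([380., 298.])]
30 [array([233., 288.]), array([320., 279.]), array([375., 274.])]
35 [array([234., 293.]), array([319., 274.]), array([372., 262.])]
40 [array([236., 298.]), array([317., 269.]), array([368., 250.])]
45 [array([238., 303.]), array([314., 263.]), array([363., 238.])]
```

View pics/h7.png

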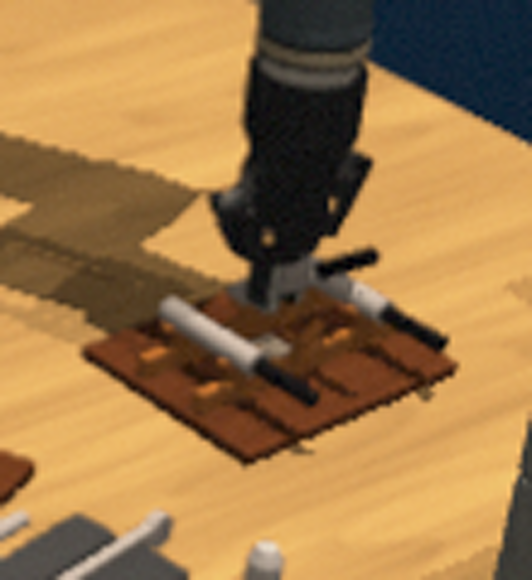

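```bash
python3 -m crank '[0.1,0,0,-3,0,0.1,1,0,-6,0,0.1,1,0,-6,0]' 20;python3 -m crank '[0.1,0,0,-3,0,0.1,1,0,-6,0,0.1,1,0,-6,0]' 20; python3 look.py h8 300,410,110,230;  python3 - <<'E'
from h import *
s=np.load("cs.npy",allow_pickle=True).item(); q=manip.sense()["tcp_pos"]; d=np.array([np.cos(.048),np.sin(.048),0])
for ph in(0,5,10,15,20,30,):
    a=np.cos(np.radians(ph))*d+np.array([0,0,np.sin(np.radians(ph))]); m=q-[0,0,.010]
    print(ph,[((proj(s,m+a*l)-[300,110])*4.833).round() for l in(-.0425,.0425,.0925)])
E
```

```text
t: 19.77
tcp_pos: [0.5102, 0.3327, 0.0674]
tool_rot: [0.709, 0.018, -0.705, 0.017]
force: [0.7, -1.4, 14.9]
finger_gap: 0.188
t: 20.15
tcp_pos: [0.5128, 0.3329, 0.0618]
tool_rot: [0.71, 0.018, -0.703, 0.017]
force: [2.4, -1.8, 14.6]
finger_gap: 0.19
[0.5128 0.3329 0.0618] [ 2.4053 -1.7948 14.6447] 0.19001283113560677 yaw -87.17566679126399
scale 4.833333333333333
0 [array([234., 275.]), array([326., 329.]), array([382., 363.])]
5 [array([234., 280.]), array([326., 324.]), array([384., 352.])]
10 [array([234., 285.]), array([326., 319.]), array([385., 341.])]
15 [array([234., 290.]), array([326., 314.]), array([385., 329.])]
20 [array([234., 295.]), array([326., 309.]), array([384., 317.])]
30 [array([236., 305.]), array([324., 298.]), array([379., 293.])]
```

View pics/h8.png

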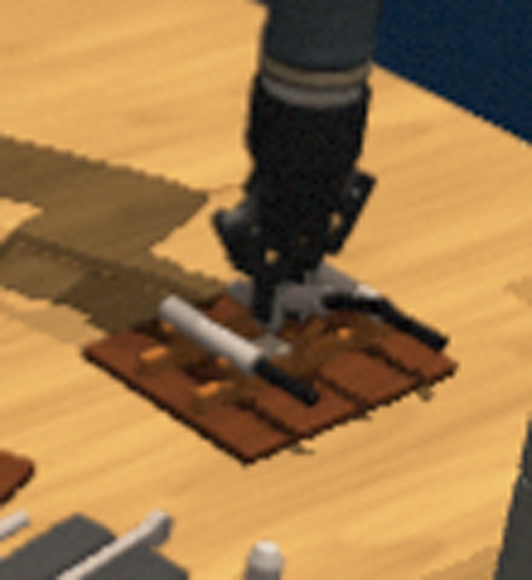

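```bash
python3 -m crank '[0.1,-1,0,-3,0,0.1,-2,0,-5,0,0.1,-2,0,-5,0]' 20; python3 look.py h9 300,410,110,230;  python3 - <<'E'
from h import *
s=np.load("cs.npy",allow_pickle=True).item(); q=manip.sense()["tcp_pos"]; d=np.array([np.cos(.048),np.sin(.048),0])
for ph in(0,5,10,15,20,30,):
    a=np.cos(np.radians(ph))*d+np.array([0,0,np.sin(np.radians(ph))]); m=q-[0,0,.010]
    print(ph,[((proj(s,m+a*l)-[300,110])*4.833).round() for l in(-.0425,.0425,.0925)])
E
```

```text
t: 20.58
tcp_pos: [0.5134, 0.3332, 0.0575]
tool_rot: [0.712, 0.019, -0.701, 0.016]
force: [6.0, -2.1, 15.9]
finger_gap: 0.187
[0.5134 0.3332 0.0575] [ 6.0025 -2.088  15.9448] 0.1866184919866788 yaw -87.1496795894324
scale 4.833333333333333
0 [array([234., 281.]), array([326., 335.]), array([382., 369.])]
5 [array([234., 286.]), array([326., 330.]), array([384., 358.])]
10 [array([234., 291.]), array([326., 325.]), array([385., 347.])]
15 [array([234., 296.]), array([326., 320.]), array([385., 335.])]
20 [array([234., 301.]), array([326., 314.]), array([384., 323.])]
30 [array([237., 311.]), array([324., 304.]), array([379., 299.])]
```

View pics/h9.png

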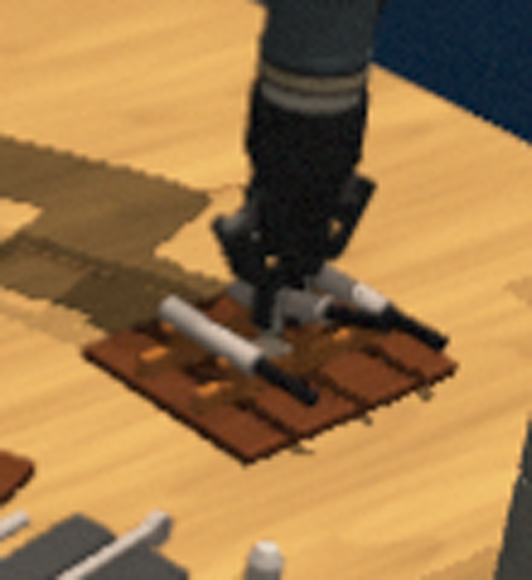

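```bash
python3 -m crank '[0.1,1,0,-2,0,0.1,2,0,-4,0,0.1,2,0,-4,0]' 20; python3 -m crank '[0.1,0,0,-2,0,0.1,0,0,-4,0,0.1,0,0,-4,0]' 20;python3 look.py h10 300,410,110,230
```

```text
t: 21.0
tcp_pos: [0.5143, 0.333, 0.0532]
tool_rot: [0.711, 0.019, -0.702, 0.016]
force: [4.5, -2.2, 16.1]
finger_gap: 0.193
t: 21.38
tcp_pos: [0.5147, 0.333, 0.0493]
tool_rot: [0.712, 0.019, -0.702, 0.016]
force: [5.4, -3.4, 15.6]
finger_gap: 0.19
[0.5147 0.333  0.0493] [ 5.3852 -3.3732 15.555 ] 0.18990949995575926 yaw -87.15494464235194
scale 4.833333333333333
```

View pics/h10.png

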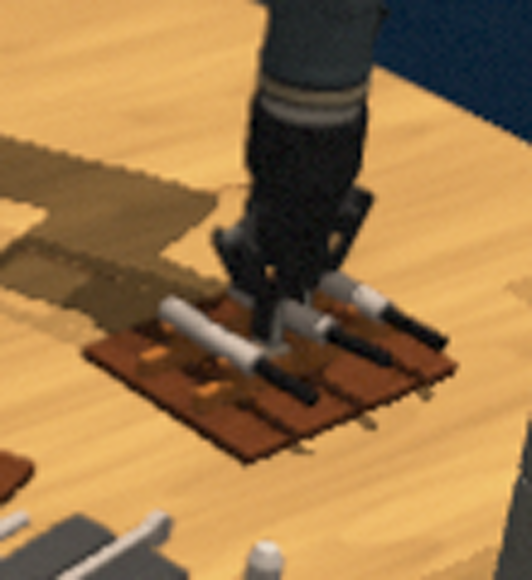

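```bash
python3 -m crank '[0.1,0,0,-2,0,0.1,-2,0,-3,0,0.1,-4,0,-3,0,0.1,-4,0,-3,0]' 30; python3 look.py h11 300,410,110,230
```

```text
t: 21.92
tcp_pos: [0.5144, 0.3332, 0.0474]
tool_rot: [0.715, 0.019, -0.699, 0.016]
force: [10.7, -4.6, 16.7]
finger_gap: 0.192
[0.5144 0.3332 0.0474] [10.6502 -4.5983 16.7371] 0.19191263463263292 yaw -87.10255840499495
scale 4.833333333333333
```

View pics/h11.png

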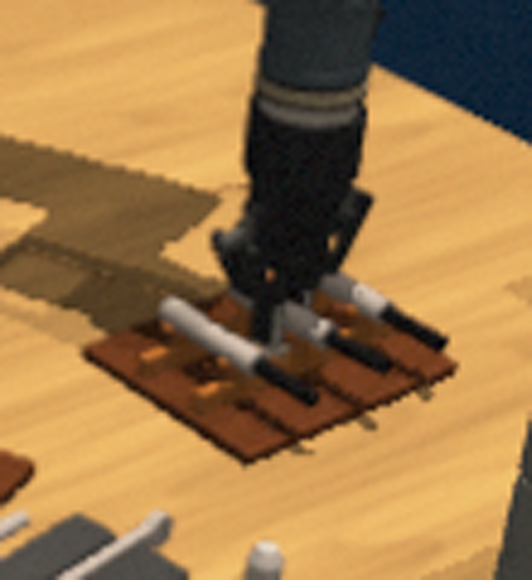

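```bash
python3 -m crank '[0.1,3,0,0,0,0.1,6,1,1,0,0.1,7,1,2,0,0.1,7,1,2,0]' 20; python3 -m crank '[0.22,0,0,0,0,0.25,0,0,0,0,0.28,0,0,0,0,0.28,0,0,0,0]'; python3 look.py h12 300,410,110,230
```

```text
t: 22.48
tcp_pos: [0.5147, 0.3331, 0.0471]
tool_rot: [0.709, 0.018, -0.704, 0.017]
force: [1.8, -3.7, 13.1]
finger_gap: 0.188
t: 22.98
tcp_pos: [0.5111, 0.3331, 0.0439]
tool_rot: [-0.707, -0.017, 0.707, -0.017]
force: [0.2, 0.4, -0.5]
finger_gap: 0.282
[0.5111 0.3331 0.0439] [ 0.1801  0.437  -0.4655] 0.28172576296167207 yaw -87.19220894589859
scale 4.833333333333333
```

View pics/h12.png

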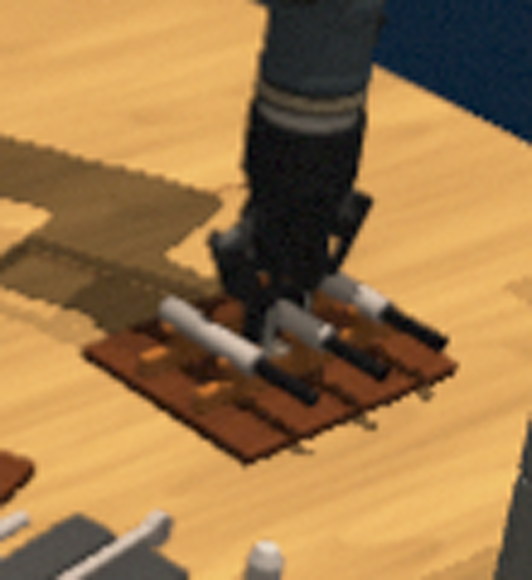

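```bash
python3 -m crank '[0.3,0,0,0,0,0.3,0,0,15,0,0.3,0,0,50,0,0.3,0,0,100,0,0.3,0,-60,130,0,0.3,0,-120,130,0,0.3,0,-180,130,0,0.3,0,-220,130,0,0.3,0,-220,130,0,0.3,0,-220,130,0]'; python3 look.py k1 300,410,110,230
python3 - <<'E'
from h import *
s=viewer.snapshot("top");np.save("ct.npy",s,allow_pickle=True);save(cv2.resize(s["img"][170:240,115:195],None,fx=8,fy=8,interpolation=cv2.INTER_CUBIC),"k1t.png")
E
```

```text
t: 24.28
tcp_pos: [0.5117, 0.1134, 0.1751]
tool_rot: [0.707, 0.017, -0.706, 0.017]
force: [0.2, -0.1, -1.2]
finger_gap: 0.3
[0.5117 0.1134 0.1751] [ 0.1676 -0.1097 -1.2388] 0.3003043927461034 yaw -87.23671632630871
scale 4.833333333333333
```

View pics/k1.png

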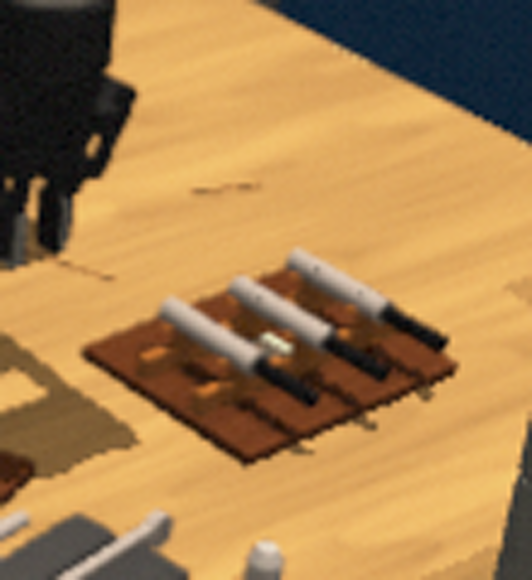

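View pics/k1t.png

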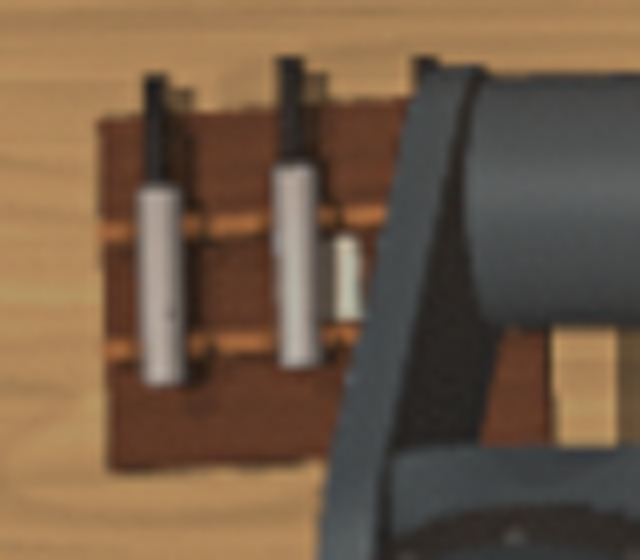

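Run:
```python
from h import *
np.set_printoptions(precision=4,suppress=True)
s=np.load("cs.npy",allow_pickle=True).item(); t=np.load("ct.npy",allow_pickle=True).item()
f=lambda p:((p[0]-3.5)/8+115,(p[1]-3.5)/8+170); g=lambda p:(p[0]/4.8333+300-.4,p[1]/4.8333+110-.4)
d=np.array([np.cos(.048),np.sin(.048)])
for nm,a,b in(("left",(162,384),(158,187)),("ours",(300,366),(294,163))):
    A,B=onz(t,*f(a),.053),onz(t,*f(b),.053); print(nm,A[:2],B[:2],(A+B)[:2]/2@d,np.linalg.norm(A-B))
print("slip edges",onz(t,*f((347,235)),.01)[:2]@d,onz(t,*f((347,320)),.01)[:2]@d)
# scene: link/steel boundary top line & tip
for nm,foot,tip in(("right",(168,305),(313,397)),("ours",(237,285),(384,372)),("left",(295,258),(443,342))):
    A,B=onz(s,*g(foot),.044),onz(s,*g(tip),.044);print(nm,A[:2]@d,B[:2]@d,np.linalg.norm(A-B),B[:2])
```

```text
left [0.4642 0.3901] [0.5493 0.393 ] 0.5249632239281404 0.08516262895243717
ours [0.471 0.33 ] [0.5586 0.3335] 0.5301426105292651 0.08771483337423712
slip edges 0.5446092490415089 0.5067427627358954
right 0.47815419880277255 0.6138580364855925 0.13571310227058547 [0.6011 0.2805]
ours 0.4844978491335408 0.6184270207692429 0.1339303525316597 [0.6028 0.341 ]
left 0.47973931139373144 0.614459611375991 0.13472147553089592 [0.5959 0.4017]
```

```bash
python3 look.py k2 110,410,140,290
```

```text
[0.5115 0.1142 0.1747] [ 0.3882  0.5918 -0.0064] 0.3003442039990697 yaw -87.12086297807899
scale 2.6
```

View pics/k2.png

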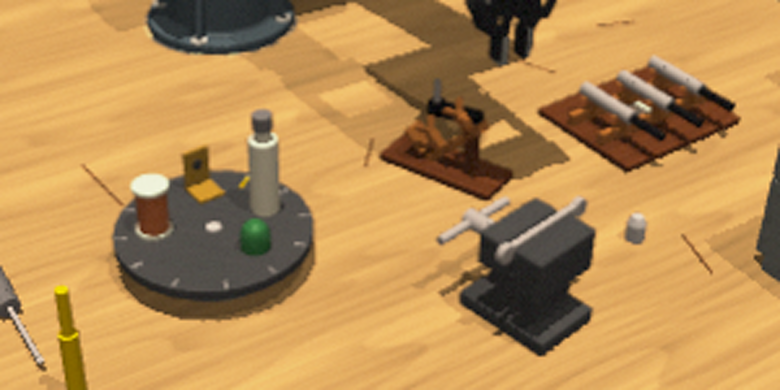

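All four turntable things stand upright at about (150,205), (203,175), (263,165) and (255,235) px. The plunger lies level in the middle lane at (655,100), link the same way as the spares. The arm is clear, so I am handing in.

```bash
python3 -m crank '[0.3,0,0,0,0,0.3,0,0,0,0]'; python3 -c "
from station import workorder; print(workorder.sign_off())"
```

```text
t: 24.68
tcp_pos: [0.5113, 0.1138, 0.1742]
tool_rot: [-0.707, -0.018, 0.707, -0.018]
force: [-0.2, -0.6, -0.4]
finger_gap: 0.299
the job is handed in; nothing more can be done
None
```

The plunger now lies level in the rack's free middle lane, let go, with its link pointing the same way as the two spares. The job was handed in at 24.7 s; no verdict was reported.

- **Turntable:** I gripped the plunger by its link and lifted it straight off. The four other things were still standing upright on the platter in the last picture. Platter speed was not measured, but it looked still.
- **Sloping rest:** I set the foot down between the stop and the lower support, swung the link over and let go. Seen from both cameras, its link end matched the seated position to about 1 mm and its foot to about 4 mm.
- **Rack:** I took it again by the steel body, lowered it onto the near rail so it turned level, and released it.

**Last checks**
- **Along the lane:** the steel middle sits about 5 mm too far towards the link end, seen in both views (limit 12 mm). An attempt to pull it back 4 mm while still gripped did not move it. I left it there as within tolerance.
- **Across the lane:** it is centred to about 1 mm.
- **Camera disagreement:** the scene view puts the rack some 6 mm off from the top view in absolute position. I therefore judged the placing against the spares and the slip.
- **Bystanders:** nothing looked disturbed in the last picture, but I did not measure the bat, tin tip and driver again.

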